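Clip the gear onto the leaning inspection spindle

ROBOT

A 6-joint arm with a two-finger parallel gripper is mounted at the origin on the work surface. World frame = base frame: x ahead of the robot, y to its left, z up, the work surface at z = 0. Lengths are in m, angles in rad, forces in N, time in s.
With the tool pointing down it reaches from about 0.375 to 0.9 m from the base axis. Payload 3.1 kg.
Tool frame: the origin (TCP) lies midway between the tips of the shut fingers; the grasp point (between the pads) lies 19 mm behind it (manip.grasp_offset is the distance from the TCP to the grasp point, in m); z points along the fingers, y is the line along which they close (so a half turn about z gives the same grasp; the last joint's range is limited). The gripper opens to 85 mm and grips with 20 to 120 N. Pads are 22 mm wide; open, the fingers measure 114 mm over their backs; the gripper's body (76 mm by 85 mm) begins 54 mm behind the grasp point. The pads swing forward as they close: fully open they stand 13 mm farther back than shut.
Start: joints at [1.042, 0.527, 1.433, -0, 1.181, -0.178], TCP at [0.214, 0.587, 0.231] pointing down, gripper open.
Joint ranges: [-3.08, 3.08], [-0.75, 2.2], [0.22, 2.44], [-1.43, 4.57], [0, 2.65], [-2.85, 2.85]. Speed limits (rad/s): [2.79, 2.79, 3.14, 3.14, 3.14, 3.14].

INTERFACE

Orientations are given as a unit quaternion [x, y, z, w].
In Python, from station import sensors, cams, order, manip gives the robot as it stands.
- The arm moves only by the tool move_arm, never from a script. Its argument "targets" is a list of rows, each an object of numbers: "dx", "dy", "dz": the shift along the world's x, y, z normalised to -1 to 1, where 1 is 25 mm; "rx", "ry", "rz": the turn, a rotation vector about the world's x, y, z normalised to -1 to 1, where 1 is 30 degrees. A call has exactly 10 rows; each row shifts and turns the commanded pose from where the row before left it; what a row does not reach is not made up. A row lasts 1/8 s, in which the tool goes at most 62.5 mm and 10.7 degrees, less where a joint would pass 70% of its speed; a pose out of reach is approached as far as the arm can. A call with a number of a shift or a turn outside -1 to 1 is refused whole. A call with a gripper value outside its range is refused whole. "claw" is the opening in per cent of the stroke, from 0 (shut) to 100 (fully open), set as the call begins (left out, the last holds). The fingers move at their own pace and stop on an object; "newtons" is the grip in N (left out, the last holds). Time passes only in rows, so rows that do not move let the fingers close, or fill a call up. It gives the time, the measured TCP pose, the force, the opening and the grip force at its end, in the units of the state.
- sensors.sense(): the state, without advancing time (a new reading comes with each control period).
- cams.snapshot(name): name is "scene" or "top"; returns the picture (400x640x3 uint8, red, green, blue); there is no depth.
- cams.camera_model(name): a dict with "fx", "fy", "cx", "cy" (pixels), "extrinsics" (4x4, takes a point from world to camera coordinates). Camera axes: x right, y down, z forward; pixel columns grow to the right and rows downward; lengths in m; the calibration is good to about 2 mm. A picture is of the moment at which its call begins. camera_model takes no time and is no camera call.
- order.sign_off(): hands the job in; it is judged then, once.
The state is a dict: "t": time; "q": joint angles; "qd": joint speeds; "tau": joint torques, N m; "tcp_pos": TCP position; "tool_rot": TCP orientation; "force": force on the tool from outside, world axes, zero at the start; "ft_torque": the same for the moment, N m; "finger_gap": opening from 0.0 (shut) to 1.0 (fully open); "gripper_force": force on a finger pad.
Only numpy, scipy, OpenCV 4.12 (cv2) and the standard library are available. Lean on these libraries where they do the work, as an engineer would, in place of code of your own. Each camera call takes 0.05 s, during which the arm holds its last target. There are 200 camera calls.

TASK

The gear on the leaning spindle of the inspection stand still lacks its retaining clip. Take the open steel clip from the rubber mat, push it sideways, grip tab uppermost, into the groove between the gear's face and the spindle's head until it snaps fully home, and let go of it. Leave the V-block, the oil bottle and the ring gauge where they are.

Things in the scene. Friction and masses are not known exactly. Their poses are not given: they have to be found in the camera images.
- clip: Open steel spring clip, a flat fork 90 x 62 mm, 8 mm thick, lying on the mat, about 0.28 kg. Origin: in the plane of its underside, the point that is on the spindle's axis when home. +x points out of the open mouth, +z is its upper side, with the tab. Solid back plate x = -72 to -12.3 mm, 60 mm wide; its front edge at x = -12.3 mm is the stop that meets the groove's core.
- clip_tab (a point): Middle of the clip's upright grip tab at the back plate's upper face: x = -60, z = 8 mm of clip. The tab is 10 mm thick along the clip's x (-65 to -55 mm), 36 mm wide along y, and stands to z = 49.5 mm. Axes as clip.
- clip_mouth (a point): Middle of the clip's mouth, x = 18, z = 4 mm of clip, axes alike. Two hinged, sprung jaws (y = 17 to 31 mm either side, out to x = 18 mm) carry round noses of 5 mm radius at x = 8, y = 15 and -15 mm, 20 mm apart. The noses meet the core 16 mm before home; the push peaks (8 to 18 N) about 9 to 14 mm before home, falls as the jaws snap round, then the stop is hard.
- head_axis (a point): Fixed point: centre of the top face of the stand's round aluminium head, 90 mm diameter. z is the spindle's axis, pointing up and out; it leans 30 degrees from vertical to the stand's -x side, roughly to the robot. x points up the slope, away from the robot, y is level. On the axis, outwards: gear 20 mm thick, disc 124 mm, 132 mm over the teeth; groove; plain spindle head.
- groove_nominal (a point): Nominal middle of the groove's lower wall, which is the gear's flat upper face: on the axis 34 mm out from head_axis, axes alike, fixed to the stand. The real face is up to 8 mm higher or lower along z from case to case and is not measured: feel for it. Spindle and gear hold still against 100 N along the axis and do not turn.
- groove_top (a point): Nominal middle of the groove's upper wall, 12 mm out from groove_nominal, shifted as the gear's face is. Groove core: 24 mm diameter. Above it the spindle's head: 36 mm diameter, 14 mm high. The groove is alike all round: the clip may enter from any side, square to the axis, tab up, its underside on or just above the gear's face (4 mm of play).
- stand: Grey inspection stand, fixed: base 190 x 150 x 18 mm, two cheeks up to 103 mm high. Origin under the base, 20 mm from its middle to -x; x runs away from the robot at yaw 0, the spindle leans to -x. head_axis lies at x = 15, z = 100 mm.
- mat: Black rubber mat, fixed, 170 x 150 x 5 mm. Origin: centre of its underside.
- v_block: Bystander: loose dark steel V-block, 70 x 60 x 55 mm. Origin: centre of its underside.
- oil_bottle: Bystander: loose white oil bottle, 54 mm diameter, 130 mm high. Origin: centre of its underside.
- ring_gauge: Bystander: loose steel ring gauge lying flat, 80 mm outside, 44 mm bore, 22 mm high. Origin: centre of its underside.
There are look-alikes about, which are no part of the job. Leave any pink or purple look-alike of the clip alone.

How it is judged:
At the end, for the whole second after the job is handed in: The clip sits fully home in the groove: its origin within 3 mm of the spindle's axis in both cross directions and between 24 and 47 mm along it above the head, square to the axis within 0.12 rad, grip tab outwards, at rest and released (x of clip in the frame of head_axis between -0.003 and 0.003 m and y of clip in the frame of head_axis between -0.003 and 0.003 m and z of clip in the frame of head_axis between 0.024 and 0.047 m and angle between the z axis of clip and the z axis of head_axis, either way round below 0.12 rad and angle between clip's own z axis and vertical below 0.8 rad and linear speed of clip below 0.02 m/s and contact force between clip and the fingers below 0.1 N); the robot touches nothing.
It fails at once if the V-block, the oil bottle or the ring gauge is moved by more than 20 mm (distance of any of v_block, oil_bottle, ring_gauge from where it was at the start of the episode above 0.02 m).
It also fails if it takes over 46 s, if anything falls off the work surface, if the arm or the gripper's body presses on something with over 40 N, if the wrist force passes 120 N, or if a joint passes its speed limit or range.

## Working session

There is one attempt and no reset: what is moved stays moved. The work goes in short steps, Python scripts to look and compute and a tool call to move; the robot and the scene stay as the last step left them, time stands still between calls to the robot, and variables do not carry over. Pictures are saved under pics/ and viewed, at most 10 in all, crops included, and the job is handed in when it is done.

Besides the shell and the picture viewer there is one more tool, called as name(argument=value, ...) on one line, values as JSON. move_arm: Moves the arm, as the interface text tells. Scaled input: -1 to 1 covers 25 mm each way for a shift and 30 degrees each way for a turn. Its arguments: {"type":"object","properties":{"targets":{"type":"array"},"claw":{"type":"number"},"newtons":{"type":"number"}},"required":["targets"]}

```bash
ls; mkdir -p pics
python3 - <<'E'
from station import sensors,cams,manip
import cv2,numpy as np
for n in("scene","top"):
    im=cams.snapshot(n); cv2.imwrite(f"pics/{n}0.png",im[:,:,::-1]); m=cams.camera_model(n)
    print(n,m["fx"],m["fy"],m["cx"],m["cy"]); print(np.round(m["extrinsics"],4).tolist())
s=sensors.sense();print(s);print(manip.grasp_offset)
E
```

```text
pics
scene 513.6817145329815 513.6817145329815 316.915124499587 199.83755641152163
[[0.1025, 0.9947, -0.0097, -0.0484], [0.6057, -0.0701, -0.7926, -0.2933], [-0.789, 0.0753, -0.6097, 1.7128], [0.0, 0.0, 0.0, 1.0]]
top 460.4067876353509 460.4067876353509 323.94684430972995 202.3844855017002
[[0.021, -0.9997, -0.0149, -0.0138], [-0.9987, -0.0202, -0.0474, 0.5839], [0.0471, 0.0159, -0.9988, 1.1548], [0.0, 0.0, 0.0, 1.0]]
{'t': 0.1, 'q': array([ 1.04249598e+00,  5.28409967e-01,  1.43380909e+00, -1.82949869e-05,
        1.18141532e+00, -1.78501179e-01]), 'qd': array([-5.15193888e-04, -2.49411400e-03, -8.25454570e-04,  9.53744259e-06,
       -1.26204572e-03,  2.10274200e-03]), 'tau': array([-9.01700532e-04, -4.43305349e+01, -1.78584892e+01, -2.88128822e-04,
        3.88578788e-03,  4.01776489e-06]), 'tcp_pos': array([0.2138286 , 0.58657237, 0.23039779]), 'tool_rot': array([ 1.74005737e-01,  9.84744110e-01, -9.60701609e-04, -3.45374124e-04]), 'force': array([-0.41478867, -0.20349899, -0.14762911]), 'ft_torque': array([0.08885834, 0.01421637, 0.00086389]), 'gripper_force': 0.0, 'finger_gap': 0.998686837230132}
0.0187
```

View pics/scene0.png

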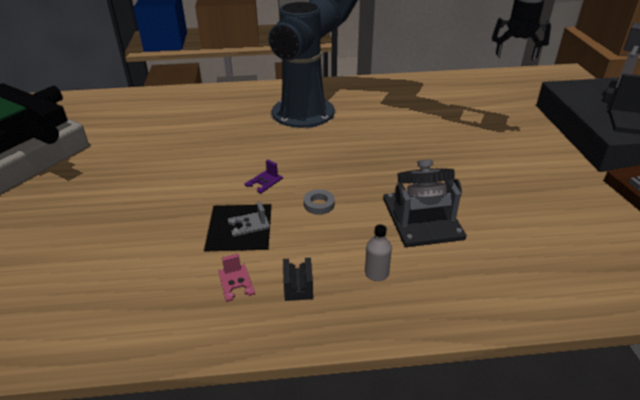

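View pics/top0.png

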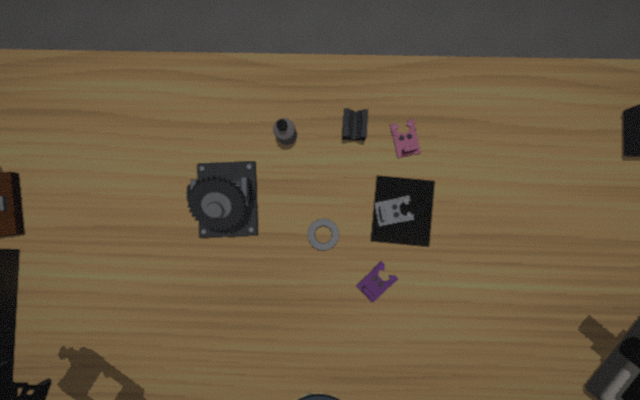

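Candidates for the clip are the grey one on the mat (top 394,210; scene 250,222), the pink one (top 405,138; scene 235,278) and the purple one (top 377,282; scene 265,177). The grey steel clip on the black mat fits the description. I'll check it and the stand in one close crop.

Run:
```python
import cv2,numpy as np
t=cv2.imread("pics/top0.png");s=cv2.imread("pics/scene0.png")
g=lambda im,x,y,w,h:cv2.convertScaleAbs(cv2.resize(im[y:y+h,x:x+w],(400,300),interpolation=cv2.INTER_CUBIC),alpha=1.6)
o=np.vstack([np.hstack([g(t,360,170,80,60+20*0),g(s,200,185,80,60)]),np.hstack([g(t,175,150,100,75+15*0),g(s,375,150,100,75)])])
# note: top stand crop 100x75
cv2.imwrite("pics/crop.png",o)
```

```text
(no output)
```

View pics/crop.png

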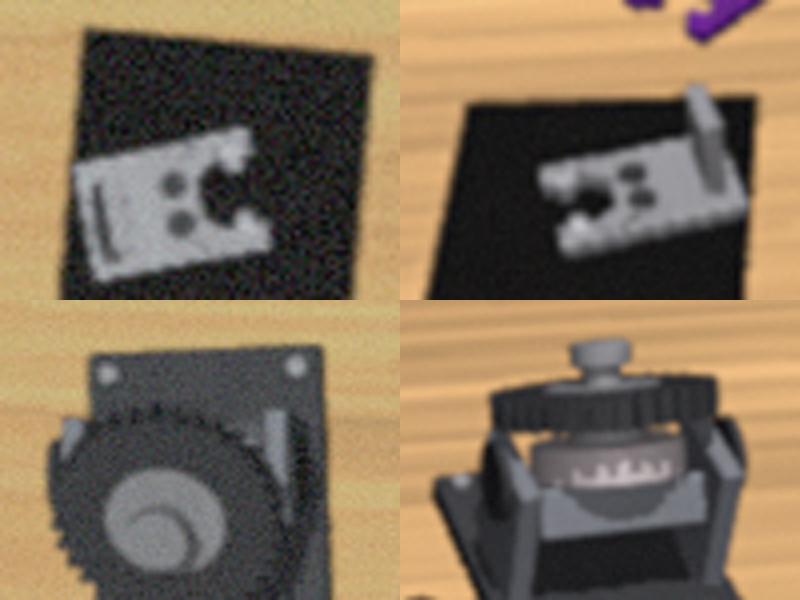

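The crop shows the grey steel clip on the mat at top ~(394,210), with its tab at the left (+y) and its mouth pointing to -y. The stand has a gear with a lighter hub disc. The spindle head's top is at about top (214,210) and scene (425,161).

```bash
cat > h.py <<'E'
import cv2,numpy as np
from station import sensors,cams
def ray(n,u,v):
    m=cams.camera_model(n);E=np.array(m["extrinsics"]);R=E[:3,:3]
    return -R.T@E[:3,3], R.T@np.array([(u-m["cx"])/m["fx"],(v-m["cy"])/m["fy"],1.])
def onz(n,u,v,z):
    o,d=ray(n,u,v);return o+d*(z-o[2])/d[2]
def tri(a,b):
    o1,d1=ray("top",*a);o2,d2=ray("scene",*b)
    s=np.linalg.lstsq(np.c_[d1,-d2],o2-o1,rcond=None)[0]
    p,q=o1+s[0]*d1,o2+s[1]*d2;return (p+q)/2,np.linalg.norm(p-q)
def proj(n,p):
    m=cams.camera_model(n);c=np.array(m["extrinsics"])@np.r_[p,1];return np.array([m["fx"]*c[0]/c[2]+m["cx"],m["fy"]*c[1]/c[2]+m["cy"]])
def avg(n,k=5): return np.mean([cams.snapshot(n).astype(float) for _ in range(k)],0)
E
python3 - <<'E'
from h import *
T=avg("top");S=avg("scene");np.save("T.npy",T);np.save("S.npy",S)
# clip
g=T.max(2);sat=T.max(2)-T.min(2)
m=np.zeros(g.shape,np.uint8);m[170:245,360:440]=((g>90)&(sat<25))[170:245,360:440]
c=max(cv2.findContours(m,cv2.RETR_EXTERNAL,cv2.CHAIN_APPROX_NONE)[0],key=cv2.contourArea)
P=np.array([onz("top",u,v,.013)[:2] for u,v in c[:,0]])
r=cv2.minAreaRect((P*1000).astype(np.float32));print("clip rect",r,cv2.boxPoints(r).tolist(),len(c))
# stand edges
dark=(sat<30)
rows=range(172,232);re=[max(np.where(dark[v,225:285])[0])+225.5 for v in rows]
cols=range(203,254);te=[min(np.where(dark[140:190,u])[0])+139.5 for u in cols]
be=[max(np.where(dark[210:260,u])[0])+210.5 for u in cols]
for nm,pts in(("right",zip(re,rows)),("top",zip(cols,te)),("bot",zip(cols,be))):
    Q=np.array([onz("top",u,v,.018)[:2] for u,v in pts]).astype(np.float32);l=cv2.fitLine(Q,cv2.DIST_HUBER,0,.01,.01).ravel();print(nm,l,np.median(Q,0))
f=lambda im,x,y:cv2.resize(np.clip((im[y:y+50,x:x+66,::-1]-20)*1.8,0,255).astype(np.uint8),(396,600-300),interpolation=cv2.INTER_CUBIC)
cv2.imwrite("pics/st.png",np.hstack([f(T,185,175),f(S,392,150)]))
E
```

```text
clip rect ((566.9632568359375, -178.66824340820312), (60.00647735595703, 86.28855895996094), 12.489328384399414) [[528.3397216796875, -143.03335571289062], [547.000244140625, -227.27999877929688], [605.5867919921875, -214.30313110351562], [586.92626953125, -130.05648803710938]] 169
right [0.9980286  0.06276097 0.58273107 0.16848536] [0.5826389  0.16911533]
top [ 0.06584807 -0.9978297   0.68315375  0.24473539] [0.68315476 0.24472   ]
bot [ 0.06037729 -0.9981756   0.4930733   0.23886615] [0.4926294  0.23883681]
```

View pics/st.png

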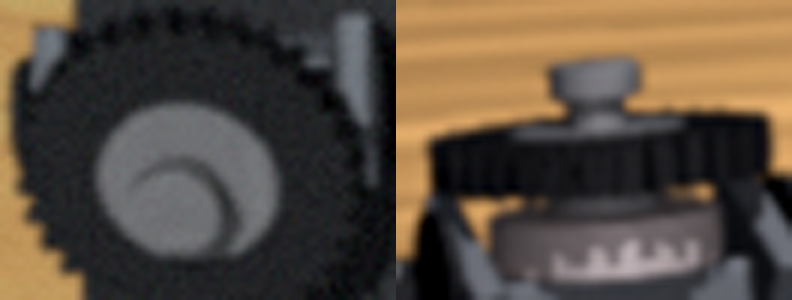

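```bash
cat >> h.py <<'E'
yaw=0.063;ex=np.array([np.cos(yaw),np.sin(yaw),0]);ey=np.array([-np.sin(yaw),np.cos(yaw),0]);ez=np.array([0,0,1.])
H=.597*ex+.2071*ey+.1*ez
c,s=np.cos(np.pi/6),.5
ax=c*ez-s*ex; ux=c*ex+s*ez
E
python3 - <<'E'
from h import *
print(H,ax,ux)
def rim(n,z,r):
    th=np.linspace(0,6.28,60);return np.array([proj(n,H+z*ax+r*(np.cos(t)*ux+np.sin(t)*ey)) for t in th])
for d in(-.008,-.004,0,.004,.008):
    o=[]
    for n,(X,Y) in(("top",(185,175)),("scene",(392,150))):
        for z,r in((.06,.018),(.046,.018),(.034,.012),(.034,.062)):
            p=(rim(n,z+d,r)-[X,Y])*6
            o.append(np.round([*p.min(0),*p.max(0)]).astype(int).tolist())
    print(d,o)
p,e=tri((214.5,210.5),(425.2,161));print(p,e,(p-H)@ax,(p-H)@ux,(p-H)@ey)
E
```

```text
[0.58277697 0.24427527 0.1       ] [-0.49900808 -0.03147917  0.8660254 ] [0.86430734 0.05452352 0.5       ]
-0.008 [[130, 164, 226, 249], [138, 147, 233, 231], [160, 147, 223, 203], [29, 28, 353, 314], [139, 69, 233, 79], [142, 104, 235, 115], [159, 136, 222, 144], [31, 121, 354, 160]]
-0.004 [[127, 169, 224, 254], [135, 152, 231, 236], [158, 152, 221, 207], [26, 33, 352, 319], [139, 59, 233, 69], [141, 94, 235, 105], [159, 126, 221, 134], [30, 111, 353, 150]]
0 [[125, 174, 222, 259], [133, 157, 229, 241], [156, 157, 219, 212], [24, 37, 350, 325], [138, 48, 232, 58], [140, 84, 234, 94], [158, 116, 220, 123], [29, 101, 353, 139]]
0.004 [[123, 179, 220, 264], [131, 162, 227, 246], [154, 162, 217, 217], [21, 42, 349, 330], [137, 38, 231, 48], [140, 74, 234, 84], [157, 106, 220, 113], [29, 91, 352, 129]]
0.008 [[120, 184, 218, 269], [129, 167, 225, 251], [151, 166, 215, 222], [18, 46, 347, 335], [137, 28, 231, 38], [139, 64, 233, 74], [157, 96, 219, 103], [28, 81, 351, 118]]
[0.55496921 0.24529888 0.14665619] 0.005512329260107439 0.05424952062114059 -0.0006505534307947453 0.0027723124932108327
```

Run:
```python
from h import *
S=np.load("S.npy")
C=.602*ex+.2071*ey
for n in("scene","top"):
    print(n,[np.round(proj(n,C+a*.095*ex+b*.075*ey+.018*ez),1).tolist() for a in(-1,1) for b in(-1,1)])
    print([np.round(proj(n,np.array([p[0],p[1],.013])),1).tolist() for p in ((.5283,-.143),(.547,-.2273),(.6056,-.2143),(.5869,-.13))])
sat=S.max(2)-S.min(2)
for v in(228,232,235): 
    w=np.where(sat[v,360:500]<35)[0]+360;print(v,w.min(),w.max())
for u in(420,430,440,450):
    w=np.where(sat[200:260,u]<35)[0]+200;print(u,w.max())
d=(S.max(2)<60)[190:270,190:290]
ys,xs=np.where(d);print("mat scene",xs.min()+190,xs.max()+190,ys.min()+190,ys.max()+190)
for u in(220,240,260): print(u,np.where(d[:,u-190])[0][[0,-1]]+190)
T=np.load("T.npy");d=(T.max(2)<60)[165:255,360:445].astype(np.uint8)
c=max(cv2.findContours(d,0,2)[0],key=cv2.contourArea);b=cv2.boxPoints(cv2.minAreaRect(c))+[360,165]
print([(np.round(onz("top",*p,.005),4).tolist(),np.round(proj("scene",onz("top",*p,.005)),1).tolist()) for p in b])
f=lambda im,x,y:cv2.resize(np.clip((im[y:y+75,x:x+100,::-1]-10)*2,0,255).astype(np.uint8),(800,600),interpolation=cv2.INTER_CUBIC)
cv2.imwrite("pics/st2.png",f(S,375,170))
```

```text
scene [[381.2, 193.0], [437.0, 186.9], [403.0, 242.1], [465.5, 234.4]]
[[262.0, 210.5], [227.5, 217.7], [232.2, 233.0], [267.8, 225.3]]
top [[257.7, 235.1], [198.6, 237.6], [255.1, 160.4], [196.4, 163.0]]
[[379.3, 225.5], [412.8, 218.8], [407.9, 195.6], [374.5, 202.3]]
228 375 462
232 374 464
235 375 465
420 245
430 244
440 242
450 241
mat scene 204 289 190 269
220 [206 250]
240 [205 249]
260 [192 249]
[([0.49, -0.1218, 0.005], [270.2, 203.0]), ([0.6561, -0.1349, 0.005], [266.7, 247.5]), ([0.6449, -0.2826, 0.005], [202.2, 249.1]), ([0.4793, -0.2686, 0.005], [212.5, 204.5])]
```

View pics/st2.png

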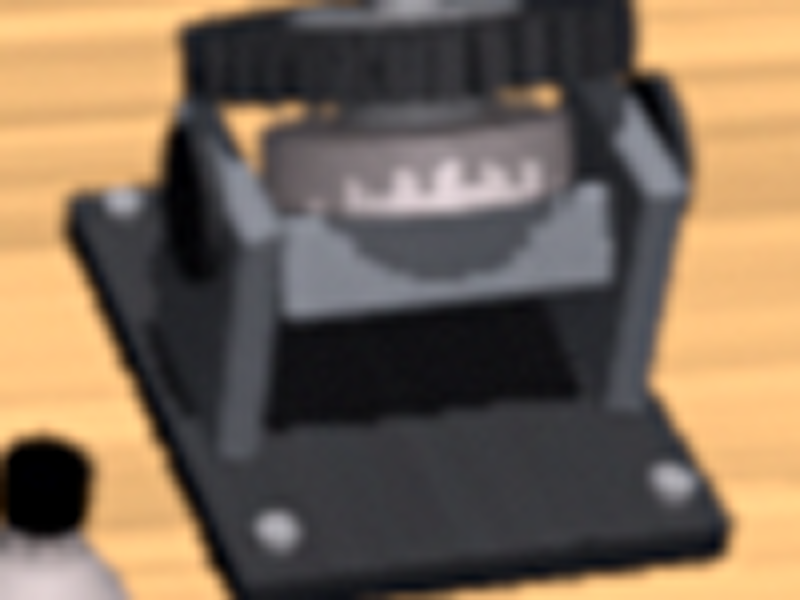

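The stand is at yaw ~3.6° and the gear face is about 2 mm below nominal. The clip tab is at ~(0.560, -0.147), with clip +x at azimuth -77.5°. Next I move to a hover above the tab.

move_arm(targets=[{"dx":0.46,"dy":-0.98,"rz":0.108},{"dx":0.46,"dy":-0.98,"rz":0.108},{"dx":0.46,"dy":-0.98,"rz":0.108},{"dx":0.46,"dy":-0.98,"rz":0.108},{"dx":0.46,"dy":-0.98,"rz":0.108},{"dx":0.46,"dy":-0.98,"rz":0.108},{"dx":0.46,"dy":-0.98,"rz":0.108},{"dx":0.46,"dy":-0.98,"rz":0.108},{"dx":0.46,"dy":-0.98,"rz":0.108},{"dx":0.46,"dy":-0.98,"rz":0.108}], claw=55, newtons=100)

```text
schema error: expected keys dx, dy, dz, rx, ry, rz
```

move_arm(targets=[{"dx":0.46,"dy":-0.98},{"dx":0.46,"dy":-0.98},{"dx":0.46,"dy":-0.98},{"dx":0.46,"dy":-0.98},{"dx":0.46,"dy":-0.98},{"dx":0.46,"dy":-0.98},{"dx":0.46,"dy":-0.98},{"dx":0.46,"dy":-0.98},{"dx":0.46,"dy":-0.98},{"dx":0.46,"dy":-0.98}])

```text
schema error: expected keys dx, dy, dz, rx, ry, rz
```

move_arm(targets=[{"dx":0.46,"dy":-0.98,"dz":-0.5},{"dx":0.46,"dy":-0.98,"dz":-0.5},{"dx":0.46,"dy":-0.98,"dz":-0.5},{"dx":0.46,"dy":-0.98,"dz":-0.5},{"dx":0.46,"dy":-0.98,"dz":-0.5},{"dx":0.46,"dy":-0.98,"dz":-0.5},{"dx":0.46,"dy":-0.98,"dz":-0.5},{"dx":0.46,"dy":-0.98,"dz":-0.5},{"dx":0.46,"dy":-0.98,"dz":-0.5},{"dx":0.46,"dy":-0.98}])

```text
schema error: expected keys dx, dy, dz, rx, ry, rz
```

```bash
cat >> h.py <<'E'
from scipy.spatial.transform import Rotation as Ro
def st():
    x=sensors.sense();M=Ro.from_quat(x["tool_rot"]).as_matrix()
    print("t",round(x["t"],2),"tcp",np.round(x["tcp_pos"],4),"ty",np.round(M[:,1],3),"tz",np.round(M[:,2],3),"F",np.round(x["force"],1),"q",np.round(x["q"],2),x["finger_gap"],x["gripper_force"]);return x,M
E
python3 - <<'E'
from h import *
st();T=avg("top",3);S=avg("scene",3)
f=lambda im,x,y:cv2.resize(np.clip((im[y:y+75,x:x+50,::-1]-10)*1.7,0,255).astype(np.uint8),(400,600),interpolation=cv2.INTER_CUBIC)
cv2.imwrite("pics/hov.png",np.hstack([f(T,360,175),f(S,230,175)]))
E
```

```text
t 0.6 tcp [0.2142 0.5871 0.2313] ty [0.343 0.939 0.   ] tz [ 0.  0. -1.] F [0.6 0.2 0.1] q [ 1.04  0.53  1.43  0.    1.18 -0.18] 0.9954902178620205 0.0
```

View pics/hov.png

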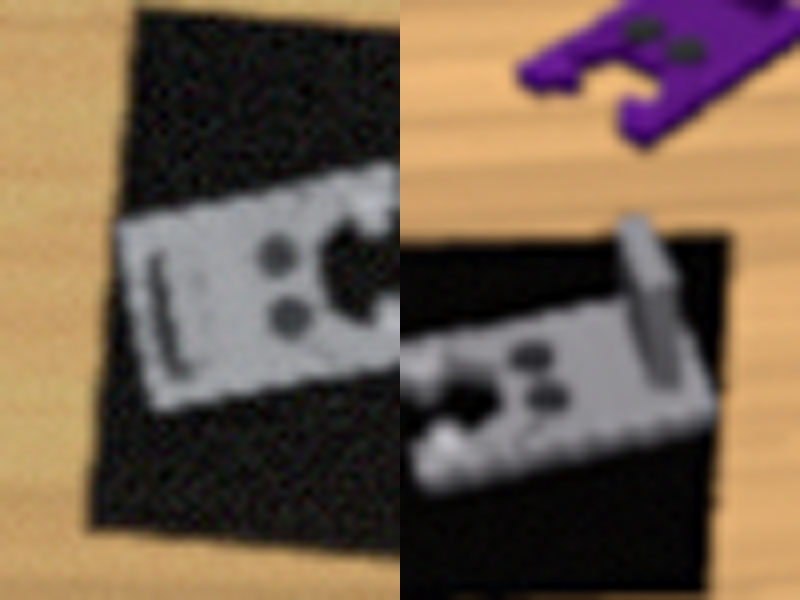

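All keys are required, so I'll resend with them. The views confirm the tab's back face at top ~(380,214), which agrees with the estimate.

move_arm(targets=[{"dx":0.46,"dy":-0.98,"dz":0,"rx":0,"ry":0,"rz":0.108},{"dx":0.46,"dy":-0.98,"dz":0,"rx":0,"ry":0,"rz":0.108},{"dx":0.46,"dy":-0.98,"dz":0,"rx":0,"ry":0,"rz":0.108},{"dx":0.46,"dy":-0.98,"dz":0,"rx":0,"ry":0,"rz":0.108},{"dx":0.46,"dy":-0.98,"dz":0,"rx":0,"ry":0,"rz":0.108},{"dx":0.46,"dy":-0.98,"dz":0,"rx":0,"ry":0,"rz":0.108},{"dx":0.46,"dy":-0.98,"dz":0,"rx":0,"ry":0,"rz":0.108},{"dx":0.46,"dy":-0.98,"dz":0,"rx":0,"ry":0,"rz":0.108},{"dx":0.46,"dy":-0.98,"dz":0,"rx":0,"ry":0,"rz":0.108},{"dx":0.46,"dy":-0.98,"dz":0,"rx":0,"ry":0,"rz":0.108}], claw=55, newtons=100)

```text
t: 2.15
tcp_pos: [0.3296, 0.3414, 0.2315]
tool_rot: [-0.109, 0.994, 0.0, 0.0]
force: [0.6, -1.0, -0.5]
finger_gap: 0.55
gripper_force: 0.0
```

move_arm(targets=[{"dx":0.46,"dy":-0.98,"dz":0,"rx":0,"ry":0,"rz":0},{"dx":0.46,"dy":-0.98,"dz":0,"rx":0,"ry":0,"rz":0},{"dx":0.46,"dy":-0.98,"dz":0,"rx":0,"ry":0,"rz":0},{"dx":0.46,"dy":-0.98,"dz":0,"rx":0,"ry":0,"rz":0},{"dx":0.46,"dy":-0.98,"dz":0,"rx":0,"ry":0,"rz":0},{"dx":0.46,"dy":-0.98,"dz":0,"rx":0,"ry":0,"rz":0},{"dx":0.46,"dy":-0.98,"dz":0,"rx":0,"ry":0,"rz":0},{"dx":0.46,"dy":-0.98,"dz":0,"rx":0,"ry":0,"rz":0},{"dx":0.46,"dy":-0.98,"dz":0,"rx":0,"ry":0,"rz":0},{"dx":0.46,"dy":-0.98,"dz":0,"rx":0,"ry":0,"rz":0}])

```text
t: 3.4
tcp_pos: [0.4447, 0.0963, 0.2315]
tool_rot: [-0.108, 0.994, -0.0, 0.0]
force: [0.0, -0.2, 0.2]
finger_gap: 0.549
gripper_force: 0.0
```

move_arm(targets=[{"dx":0.46,"dy":-0.98,"dz":-0.5,"rx":0,"ry":0,"rz":0},{"dx":0.46,"dy":-0.98,"dz":-0.5,"rx":0,"ry":0,"rz":0},{"dx":0.46,"dy":-0.98,"dz":-0.5,"rx":0,"ry":0,"rz":0},{"dx":0.46,"dy":-0.98,"dz":-0.5,"rx":0,"ry":0,"rz":0},{"dx":0.46,"dy":-0.98,"dz":-0.5,"rx":0,"ry":0,"rz":0},{"dx":0.46,"dy":-0.98,"dz":-0.5,"rx":0,"ry":0,"rz":0},{"dx":0.46,"dy":-0.98,"dz":-0.5,"rx":0,"ry":0,"rz":0},{"dx":0.46,"dy":-0.98,"dz":-0.5,"rx":0,"ry":0,"rz":0},{"dx":0.46,"dy":-0.98,"dz":-0.5,"rx":0,"ry":0,"rz":0},{"dx":0,"dy":0,"dz":0,"rx":0,"ry":0,"rz":0}])

```text
t: 4.65
tcp_pos: [0.5485, -0.1254, 0.1178]
tool_rot: [-0.107, 0.994, -0.0, -0.0]
force: [-0.7, 0.7, 0.3]
finger_gap: 0.553
gripper_force: 0.0
```

Run:
```python
from h import *
st()
```

```text
t 4.65 tcp [ 0.5485 -0.1254  0.1178] ty [-0.212  0.977 -0.   ] tz [-0. -0. -1.] F [-0.7  0.7  0.3] q [-0.42  0.6   1.69 -0.    0.85 -2.21] 0.5526215238284958 0.0
```

move_arm(targets=[{"dx":0.116,"dy":-0.216,"dz":-0.3,"rx":0,"ry":0,"rz":0},{"dx":0.116,"dy":-0.216,"dz":-0.3,"rx":0,"ry":0,"rz":0},{"dx":0.116,"dy":-0.216,"dz":-0.3,"rx":0,"ry":0,"rz":0},{"dx":0.116,"dy":-0.216,"dz":-0.3,"rx":0,"ry":0,"rz":0},{"dx":0,"dy":0,"dz":-0.5,"rx":0,"ry":0,"rz":0},{"dx":0,"dy":0,"dz":-0.5,"rx":0,"ry":0,"rz":0},{"dx":0,"dy":0,"dz":-0.5,"rx":0,"ry":0,"rz":0},{"dx":0,"dy":0,"dz":-0.5,"rx":0,"ry":0,"rz":0},{"dx":0,"dy":0,"dz":-0.5,"rx":0,"ry":0,"rz":0},{"dx":0,"dy":0,"dz":-0.2,"rx":0,"ry":0,"rz":0}])

```text
t: 5.9
tcp_pos: [0.5588, -0.1447, 0.0202]
tool_rot: [-0.108, 0.994, 0.0, -0.001]
force: [-0.3, -0.4, -0.4]
finger_gap: 0.555
gripper_force: 0.0
```

move_arm(targets=[{"dx":0,"dy":0,"dz":0,"rx":0,"ry":0,"rz":0},{"dx":0,"dy":0,"dz":0,"rx":0,"ry":0,"rz":0},{"dx":0,"dy":0,"dz":0,"rx":0,"ry":0,"rz":0},{"dx":0,"dy":0,"dz":0,"rx":0,"ry":0,"rz":0},{"dx":0,"dy":0,"dz":0,"rx":0,"ry":0,"rz":0},{"dx":0,"dy":0,"dz":0,"rx":0,"ry":0,"rz":0},{"dx":0,"dy":0,"dz":0,"rx":0,"ry":0,"rz":0},{"dx":0,"dy":0,"dz":0,"rx":0,"ry":0,"rz":0},{"dx":0,"dy":0,"dz":0,"rx":0,"ry":0,"rz":0},{"dx":0,"dy":0,"dz":0,"rx":0,"ry":0,"rz":0}], claw=0, newtons=100)

```text
t: 7.15
tcp_pos: [0.5597, -0.1452, 0.0218]
tool_rot: [-0.108, 0.994, -0.0, 0.001]
force: [0.3, -0.4, 6.3]
finger_gap: 0.105
gripper_force: 98.2
```

The tab is gripped (gap ~9 mm). Next: lift, square up the yaw, and carry the clip over to the stand's +y side, tilting on the way.

move_arm(targets=[{"dx":0,"dy":0,"dz":0.5,"rx":0,"ry":0,"rz":0},{"dx":0,"dy":0,"dz":1,"rx":0,"ry":0,"rz":0},{"dx":0,"dy":0.3,"dz":1,"rx":0,"ry":0,"rz":-0.041},{"dx":0,"dy":0.7,"dz":1,"rx":0,"ry":0,"rz":-0.041},{"dx":0,"dy":1,"dz":1,"rx":0,"ry":0,"rz":-0.041},{"dx":0,"dy":1,"dz":1,"rx":0,"ry":0,"rz":-0.041},{"dx":0,"dy":1,"dz":1,"rx":0,"ry":0,"rz":-0.041},{"dx":0,"dy":1,"dz":1,"rx":0,"ry":0,"rz":-0.041},{"dx":0,"dy":1,"dz":1,"rx":0,"ry":0,"rz":-0.041},{"dx":0,"dy":1,"dz":1,"rx":0,"ry":0,"rz":0}])

```text
t: 8.4
tcp_pos: [0.5578, 0.0312, 0.259]
tool_rot: [-0.033, 0.999, 0.0, -0.001]
force: [-0.1, -0.3, -2.4]
finger_gap: 0.098
gripper_force: 97.4
```

move_arm(targets=[{"dx":0,"dy":1,"dz":0,"rx":0.01,"ry":-0.166,"rz":0},{"dx":0,"dy":1,"dz":0,"rx":0.01,"ry":-0.166,"rz":0},{"dx":0,"dy":1,"dz":0,"rx":0.01,"ry":-0.166,"rz":0},{"dx":0,"dy":1,"dz":0,"rx":0.01,"ry":-0.166,"rz":0},{"dx":0,"dy":1,"dz":0,"rx":0.01,"ry":-0.166,"rz":0},{"dx":0,"dy":1,"dz":0,"rx":0.01,"ry":-0.166,"rz":0},{"dx":0,"dy":1,"dz":0,"rx":0,"ry":0,"rz":0},{"dx":0,"dy":1,"dz":0,"rx":0,"ry":0,"rz":0},{"dx":0,"dy":1,"dz":0,"rx":0,"ry":0,"rz":0},{"dx":0,"dy":1,"dz":0,"rx":0,"ry":0,"rz":0}])

```text
t: 9.65
tcp_pos: [0.5573, 0.2802, 0.2575]
tool_rot: [-0.031, 0.966, 0.006, 0.256]
force: [0.2, 0.5, -3.1]
finger_gap: 0.1
gripper_force: 97.6
```

Run:
```python
from h import *
x,M=st()
Rt=np.c_[np.cross(ey,-ax),ey,-ax]
print("rot left (units)",Ro.from_matrix(Rt@M.T).as_rotvec()/np.radians(30))
tg=H+.0668*ax+.105*ey
print(tg,"shift units",(tg-x["tcp_pos"])/.025)
```

```text
t 9.65 tcp [0.5573 0.2802 0.2575] ty [-0.064  0.998 -0.004] tz [ 0.494  0.028 -0.869] F [ 0.2  0.5 -3.1] q [ 0.36  0.37  1.77 -0.3   0.52 -1.06] 0.09989870364888492 97.59250402450562
rot left (units) [ 0.00794288 -0.01021631 -0.00179097]
[0.54283261 0.34696416 0.1578505 ] shift units [-0.58026705  2.66989368 -3.98595334]
```

move_arm(targets=[{"dx":-0.1,"dy":0.8,"dz":0,"rx":0.008,"ry":-0.01,"rz":0},{"dx":-0.1,"dy":0.8,"dz":0,"rx":0,"ry":0,"rz":0},{"dx":-0.1,"dy":0.7,"dz":-0.3,"rx":0,"ry":0,"rz":0},{"dx":-0.1,"dy":0.37,"dz":-0.6,"rx":0,"ry":0,"rz":0},{"dx":-0.1,"dy":0,"dz":-0.8,"rx":0,"ry":0,"rz":0},{"dx":-0.08,"dy":0,"dz":-0.8,"rx":0,"ry":0,"rz":0},{"dx":0,"dy":0,"dz":-0.8,"rx":0,"ry":0,"rz":0},{"dx":0,"dy":0,"dz":-0.6,"rx":0,"ry":0,"rz":0},{"dx":0,"dy":0,"dz":-0.09,"rx":0,"ry":0,"rz":0},{"dx":0,"dy":0,"dz":0,"rx":0,"ry":0,"rz":0}])

```text
t: 10.9
tcp_pos: [0.5444, 0.3466, 0.1589]
tool_rot: [-0.031, 0.965, 0.009, 0.26]
force: [1.1, 0.4, -3.3]
finger_gap: 0.102
gripper_force: 97.4
```

```bash
cat >> h.py <<'E'
def rep():
    x,M=st();p=x["tcp_pos"]-.0168*ax-.06*ey-H
    print("clip est in head frame x,y,z mm",np.round(1e3*np.array([p@ux,p@ey,p@ax]),1),"F ux,ey,ax",np.round([x["force"]@ux,x["force"]@ey,x["force"]@ax],1))
E
python3 - <<'E'
from h import *
rep();T=avg("top",4);S=avg("scene",4)
f=lambda im,x,y:cv2.resize(np.clip((im[y:y+75,x:x+75,::-1]-10)*1.7,0,255).astype(np.uint8),(400,400),interpolation=cv2.INTER_CUBIC)
cv2.imwrite("pics/pre.png",np.hstack([f(T,160,165),f(S,400,125)]))
E
```

```text
t 10.9 tcp [0.5444 0.3466 0.1589] ty [-0.064  0.998  0.001] tz [ 0.502  0.033 -0.864] F [ 1.1  0.4 -3.3] q [ 0.49  0.56  1.8  -0.63  0.36 -0.6 ] 0.10162405849746386 97.41052865982056
clip est in head frame x,y,z mm [ 1.9 44.5 50.2] F ux,ey,ax [-0.7  0.3 -3.4]
```

View pics/pre.png

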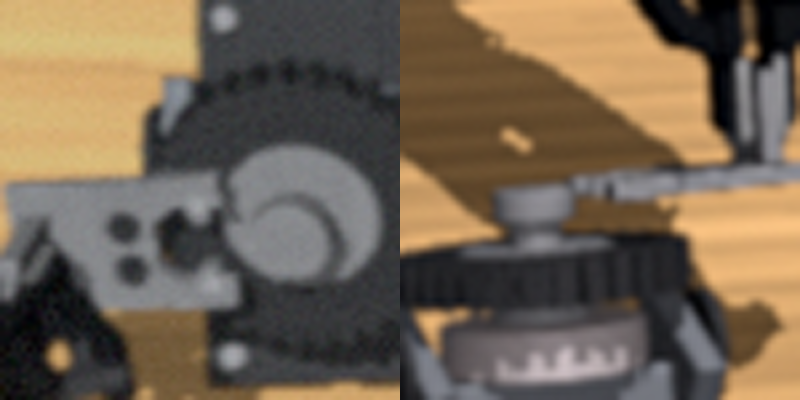

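The view shows the clip square beside the spindle head, level with it and ~1–2 mm upslope. I'll correct that and feel downwards along the axis.

move_arm(targets=[{"dx":-0.064,"dy":0,"dz":-0.038,"rx":0,"ry":0,"rz":0},{"dx":0.028,"dy":0.002,"dz":-0.048,"rx":0,"ry":0,"rz":0},{"dx":0.028,"dy":0.002,"dz":-0.048,"rx":0,"ry":0,"rz":0},{"dx":0.028,"dy":0.002,"dz":-0.048,"rx":0,"ry":0,"rz":0},{"dx":0.028,"dy":0.002,"dz":-0.048,"rx":0,"ry":0,"rz":0},{"dx":0.028,"dy":0.002,"dz":-0.048,"rx":0,"ry":0,"rz":0},{"dx":0.028,"dy":0.002,"dz":-0.048,"rx":0,"ry":0,"rz":0},{"dx":0.028,"dy":0.002,"dz":-0.048,"rx":0,"ry":0,"rz":0},{"dx":0.028,"dy":0.002,"dz":-0.048,"rx":0,"ry":0,"rz":0},{"dx":0,"dy":0,"dz":0,"rx":0,"ry":0,"rz":0}])

```text
t: 12.55
tcp_pos: [0.5488, 0.3472, 0.1484]
tool_rot: [-0.031, 0.965, 0.009, 0.261]
force: [-0.5, 0.1, -2.9]
finger_gap: 0.098
gripper_force: 97.4
```

```bash
python3 -c "from h import *;rep()"
```

```text
t 12.55 tcp [0.5488 0.3472 0.1484] ty [-0.065  0.998  0.001] tz [ 0.502  0.034 -0.864] F [-0.5  0.1 -2.9] q [ 0.49  0.58  1.8  -0.66  0.34 -0.57] 0.09797256938854647 97.4101710319519
clip est in head frame x,y,z mm [ 0.4 44.8 38.8] F ux,ey,ax [-1.9  0.1 -2.2]
```

Now z≈38.8 with no contact; descend 0.8 mm per row.

move_arm(targets=[{"dx":0.016,"dy":0.001,"dz":-0.028,"rx":0,"ry":0,"rz":0},{"dx":0.016,"dy":0.001,"dz":-0.028,"rx":0,"ry":0,"rz":0},{"dx":0.016,"dy":0.001,"dz":-0.028,"rx":0,"ry":0,"rz":0},{"dx":0.016,"dy":0.001,"dz":-0.028,"rx":0,"ry":0,"rz":0},{"dx":0.016,"dy":0.001,"dz":-0.028,"rx":0,"ry":0,"rz":0},{"dx":0.016,"dy":0.001,"dz":-0.028,"rx":0,"ry":0,"rz":0},{"dx":0.016,"dy":0.001,"dz":-0.028,"rx":0,"ry":0,"rz":0},{"dx":0,"dy":0,"dz":0,"rx":0,"ry":0,"rz":0},{"dx":0,"dy":0,"dz":0,"rx":0,"ry":0,"rz":0},{"dx":0,"dy":0,"dz":0,"rx":0,"ry":0,"rz":0}])

```text
t: 13.8
tcp_pos: [0.5516, 0.3474, 0.1436]
tool_rot: [-0.031, 0.965, 0.009, 0.261]
force: [0.2, -0.1, -2.8]
finger_gap: 0.104
gripper_force: 97.4
```

```bash
python3 -c "from h import *;rep()"
```

```text
t 13.8 tcp [0.5516 0.3474 0.1436] ty [-0.065  0.998  0.001] tz [ 0.503  0.034 -0.864] F [ 0.2 -0.1 -2.8] q [ 0.48  0.59  1.79 -0.67  0.34 -0.56] 0.10375134533843376 97.41090774536133
clip est in head frame x,y,z mm [ 0.5 44.9 33.3] F ux,ey,ax [-1.3 -0.1 -2.5]
```

move_arm(targets=[{"dx":0.014,"dy":0.001,"dz":-0.025,"rx":0,"ry":0,"rz":0},{"dx":0.014,"dy":0.001,"dz":-0.025,"rx":0,"ry":0,"rz":0},{"dx":0.014,"dy":0.001,"dz":-0.025,"rx":0,"ry":0,"rz":0},{"dx":0.014,"dy":0.001,"dz":-0.025,"rx":0,"ry":0,"rz":0},{"dx":0.014,"dy":0.001,"dz":-0.025,"rx":0,"ry":0,"rz":0},{"dx":0,"dy":0,"dz":0,"rx":0,"ry":0,"rz":0},{"dx":0,"dy":0,"dz":0,"rx":0,"ry":0,"rz":0},{"dx":0,"dy":0,"dz":0,"rx":0,"ry":0,"rz":0},{"dx":0,"dy":0,"dz":0,"rx":0,"ry":0,"rz":0},{"dx":0,"dy":0,"dz":0,"rx":0,"ry":0,"rz":0}])

```text
t: 15.05
tcp_pos: [0.5527, 0.3477, 0.1417]
tool_rot: [-0.031, 0.965, 0.009, 0.261]
force: [-7.4, 2.3, 7.1]
finger_gap: 0.102
gripper_force: 99.5
```

```bash
python3 -c "from h import *;rep()"
```

```text
t 15.05 tcp [0.5527 0.3477 0.1417] ty [-0.065  0.998  0.001] tz [ 0.503  0.034 -0.863] F [-7.4  2.3  7.1] q [ 0.48  0.59  1.79 -0.68  0.33 -0.55] 0.10232385264703049 99.47295427322388
clip est in head frame x,y,z mm [ 0.5 45.1 31.1] F ux,ey,ax [-2.7  2.8  9.8]
```

Contact: the face is at z≈31 and pushing back ~12 N. I'll back off ~2.4 mm so the clip sits about 1 mm above the face, then slide it in to 20 mm before home.

move_arm(targets=[{"dx":-0.048,"dy":-0.003,"dz":0.083,"rx":0,"ry":0,"rz":0},{"dx":0,"dy":0,"dz":0,"rx":0,"ry":0,"rz":0},{"dx":0.01,"dy":-0.2,"dz":0,"rx":0,"ry":0,"rz":0},{"dx":0.01,"dy":-0.2,"dz":0,"rx":0,"ry":0,"rz":0},{"dx":0.01,"dy":-0.2,"dz":0,"rx":0,"ry":0,"rz":0},{"dx":0.01,"dy":-0.2,"dz":0,"rx":0,"ry":0,"rz":0},{"dx":0.01,"dy":-0.2,"dz":0,"rx":0,"ry":0,"rz":0},{"dx":0,"dy":0,"dz":0,"rx":0,"ry":0,"rz":0},{"dx":0,"dy":0,"dz":0,"rx":0,"ry":0,"rz":0},{"dx":0,"dy":0,"dz":0,"rx":0,"ry":0,"rz":0}])

```text
t: 16.3
tcp_pos: [0.5534, 0.3226, 0.1426]
tool_rot: [-0.031, 0.965, 0.009, 0.261]
force: [0.7, -0.0, -2.5]
finger_gap: 0.102
gripper_force: 97.6
```

```bash
python3 -c "from h import *;rep()"
```

```text
t 16.3 tcp [0.5534 0.3226 0.1426] ty [-0.065  0.998  0.001] tz [ 0.503  0.034 -0.864] F [ 0.7 -0.  -2.5] q [ 0.44  0.58  1.83 -0.68  0.3  -0.59] 0.10173808758949408 97.56351470947266
clip est in head frame x,y,z mm [ 0.2 20.  32.3] F ux,ey,ax [-0.7 -0.1 -2.5]
```

Moving free in the groove. Push 12 mm further and check the force.

move_arm(targets=[{"dx":0.004,"dy":-0.06,"dz":0,"rx":0,"ry":0,"rz":0},{"dx":0.004,"dy":-0.06,"dz":0,"rx":0,"ry":0,"rz":0},{"dx":0.004,"dy":-0.06,"dz":0,"rx":0,"ry":0,"rz":0},{"dx":0.004,"dy":-0.06,"dz":0,"rx":0,"ry":0,"rz":0},{"dx":0.004,"dy":-0.06,"dz":0,"rx":0,"ry":0,"rz":0},{"dx":0.004,"dy":-0.06,"dz":0,"rx":0,"ry":0,"rz":0},{"dx":0.004,"dy":-0.06,"dz":0,"rx":0,"ry":0,"rz":0},{"dx":0.004,"dy":-0.06,"dz":0,"rx":0,"ry":0,"rz":0},{"dx":0,"dy":0,"dz":0,"rx":0,"ry":0,"rz":0},{"dx":0,"dy":0,"dz":0,"rx":0,"ry":0,"rz":0}])

```text
t: 17.55
tcp_pos: [0.5544, 0.3128, 0.143]
tool_rot: [-0.032, 0.964, 0.011, 0.262]
force: [-2.1, 7.5, -4.4]
finger_gap: 0.1
gripper_force: 97.6
```

```bash
python3 -c "from h import *;rep()"
```

```text
t 17.55 tcp [0.5544 0.3128 0.143 ] ty [-0.067  0.998  0.005] tz [ 0.505  0.039 -0.862] F [-2.1  7.5 -4.4] q [ 0.42  0.57  1.85 -0.67  0.28 -0.61] 0.09985091757238213 97.62798070907593
clip est in head frame x,y,z mm [ 0.7 10.1 32.5] F ux,ey,ax [-3.6  7.6 -3. ]
```

move_arm(targets=[{"dx":0.003,"dy":-0.055,"dz":0,"rx":0,"ry":0,"rz":0},{"dx":0.003,"dy":-0.055,"dz":0,"rx":0,"ry":0,"rz":0},{"dx":0.003,"dy":-0.055,"dz":0,"rx":0,"ry":0,"rz":0},{"dx":0.003,"dy":-0.055,"dz":0,"rx":0,"ry":0,"rz":0},{"dx":0.003,"dy":-0.055,"dz":0,"rx":0,"ry":0,"rz":0},{"dx":0.003,"dy":-0.055,"dz":0,"rx":0,"ry":0,"rz":0},{"dx":0.003,"dy":-0.055,"dz":0,"rx":0,"ry":0,"rz":0},{"dx":0.003,"dy":-0.055,"dz":0,"rx":0,"ry":0,"rz":0},{"dx":0,"dy":0,"dz":0,"rx":0,"ry":0,"rz":0},{"dx":0,"dy":0,"dz":0,"rx":0,"ry":0,"rz":0}])

```text
t: 18.8
tcp_pos: [0.5545, 0.3035, 0.1432]
tool_rot: [-0.032, 0.964, 0.013, 0.263]
force: [-4.0, 13.7, -3.5]
finger_gap: 0.103
gripper_force: 98.2
```

```bash
python3 -c "from h import *;rep()"
```

```text
t 18.8 tcp [0.5545 0.3035 0.1432] ty [-0.069  0.998  0.009] tz [ 0.505  0.042 -0.862] F [-4.  13.7 -3.5] q [ 0.4   0.57  1.86 -0.67  0.26 -0.63] 0.10265091059255213 98.22001576423645
clip est in head frame x,y,z mm [ 0.4  0.9 32.9] F ux,ey,ax [-4.4 13.9 -1.5]
```

move_arm(targets=[{"dx":0.003,"dy":-0.04,"dz":0,"rx":0,"ry":0,"rz":0},{"dx":0.003,"dy":-0.04,"dz":0,"rx":0,"ry":0,"rz":0},{"dx":0.003,"dy":-0.04,"dz":0,"rx":0,"ry":0,"rz":0},{"dx":0.003,"dy":-0.04,"dz":0,"rx":0,"ry":0,"rz":0},{"dx":0.003,"dy":-0.04,"dz":0,"rx":0,"ry":0,"rz":0},{"dx":0,"dy":0,"dz":0,"rx":0,"ry":0,"rz":0},{"dx":0,"dy":0,"dz":0,"rx":0,"ry":0,"rz":0},{"dx":0,"dy":0,"dz":0,"rx":0,"ry":0,"rz":0},{"dx":0,"dy":0,"dz":0,"rx":0,"ry":0,"rz":0},{"dx":0,"dy":0,"dz":0,"rx":0,"ry":0,"rz":0}])

```text
t: 20.05
tcp_pos: [0.5544, 0.3029, 0.1438]
tool_rot: [-0.033, 0.964, 0.017, 0.264]
force: [-10.9, 26.1, -2.3]
finger_gap: 0.097
gripper_force: 98.7
```

Run:
```python
from h import *
rep();T=avg("top",4);S=avg("scene",4)
f=lambda im,x,y:cv2.resize(np.clip((im[y:y+75,x:x+75,::-1]-10)*1.7,0,255).astype(np.uint8),(400,400),interpolation=cv2.INTER_CUBIC)
cv2.imwrite("pics/home.png",np.hstack([f(T,175,165),f(S,390,125)]))
```

```text
t 20.05 tcp [0.5544 0.3029 0.1438] ty [-0.074  0.997  0.016] tz [ 0.508  0.051 -0.86 ] F [-10.9  26.1  -2.3] q [ 0.39  0.57  1.87 -0.67  0.24 -0.63] 0.09715234567231172 98.68697762489319
clip est in head frame x,y,z mm [ 0.6  0.3 33.5] F ux,ey,ax [-9.2 26.8  2.6]
```

View pics/home.png

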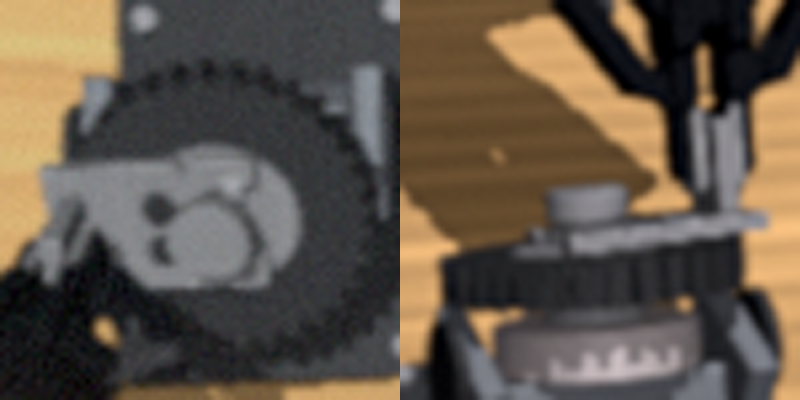

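The stop is hard: 27 N, with only 0.6 mm of motion for 5 mm commanded. The view shows the clip under the spindle head with the head between the jaws. I'll relax the push, then open.

move_arm(targets=[{"dx":-0.006,"dy":0.1,"dz":0,"rx":0,"ry":0,"rz":0},{"dx":-0.006,"dy":0.1,"dz":0,"rx":0,"ry":0,"rz":0},{"dx":-0.006,"dy":0.1,"dz":0,"rx":0,"ry":0,"rz":0},{"dx":0,"dy":0,"dz":0,"rx":0,"ry":0,"rz":0},{"dx":0,"dy":0,"dz":0,"rx":0,"ry":0,"rz":0},{"dx":0,"dy":0,"dz":0,"rx":0,"ry":0,"rz":0},{"dx":0,"dy":0,"dz":0,"rx":0,"ry":0,"rz":0},{"dx":0,"dy":0,"dz":0,"rx":0,"ry":0,"rz":0},{"dx":0,"dy":0,"dz":0,"rx":0,"ry":0,"rz":0},{"dx":0,"dy":0,"dz":0,"rx":0,"ry":0,"rz":0}])

```text
t: 21.7
tcp_pos: [0.5545, 0.3038, 0.1429]
tool_rot: [-0.032, 0.965, 0.011, 0.262]
force: [-3.2, 7.6, -2.5]
finger_gap: 0.1
gripper_force: 98.9
```

```bash
python3 -c "from h import *;rep()"
```

```text
t 21.7 tcp [0.5545 0.3038 0.1429] ty [-0.067  0.998  0.005] tz [ 0.504  0.038 -0.863] F [-3.2  7.6 -2.5] q [ 0.4   0.57  1.86 -0.67  0.26 -0.62] 0.09979258170959111 98.9113175868988
clip est in head frame x,y,z mm [ 0.2  1.2 32.6] F ux,ey,ax [-3.7  7.8 -0.8]
```

move_arm(targets=[{"dx":-0.006,"dy":0.09,"dz":0,"rx":0,"ry":0,"rz":0},{"dx":0,"dy":0,"dz":0,"rx":0,"ry":0,"rz":0},{"dx":0,"dy":0,"dz":0,"rx":0,"ry":0,"rz":0},{"dx":0,"dy":0,"dz":0,"rx":0,"ry":0,"rz":0},{"dx":0,"dy":0,"dz":0,"rx":0,"ry":0,"rz":0},{"dx":0,"dy":0,"dz":0,"rx":0,"ry":0,"rz":0},{"dx":0,"dy":0,"dz":0,"rx":0,"ry":0,"rz":0},{"dx":0,"dy":0,"dz":0,"rx":0,"ry":0,"rz":0},{"dx":0,"dy":0,"dz":0,"rx":0,"ry":0,"rz":0},{"dx":0,"dy":0,"dz":0,"rx":0,"ry":0,"rz":0}], claw=30)

```text
t: 22.95
tcp_pos: [0.5545, 0.3042, 0.1425]
tool_rot: [-0.031, 0.965, 0.009, 0.261]
force: [0.3, -0.3, 0.5]
finger_gap: 0.3
gripper_force: 0.0
```

```bash
python3 -c "from h import *;rep()"
```

```text
t 22.95 tcp [0.5545 0.3042 0.1425] ty [-0.065  0.998  0.001] tz [ 0.503  0.034 -0.864] F [ 0.3 -0.3  0.5] q [ 0.4   0.57  1.86 -0.67  0.27 -0.62] 0.29997085733271733 0.0
clip est in head frame x,y,z mm [ 0.1  1.6 32.3] F ux,ey,ax [ 0.5 -0.3  0.3]
```

move_arm(targets=[{"dx":-0.2,"dy":-0.012,"dz":0.346,"rx":0,"ry":0,"rz":0},{"dx":-0.2,"dy":-0.012,"dz":0.346,"rx":0,"ry":0,"rz":0},{"dx":-0.2,"dy":-0.012,"dz":0.346,"rx":0,"ry":0,"rz":0},{"dx":-0.2,"dy":-0.012,"dz":0.346,"rx":0,"ry":0,"rz":0},{"dx":-0.2,"dy":-0.012,"dz":0.346,"rx":0,"ry":0,"rz":0},{"dx":-0.3,"dy":0.3,"dz":0.5,"rx":0,"ry":0,"rz":0},{"dx":-0.4,"dy":0.8,"dz":0.5,"rx":0,"ry":0,"rz":0},{"dx":-0.4,"dy":1,"dz":0.5,"rx":0,"ry":0,"rz":0},{"dx":-0.4,"dy":1,"dz":0.5,"rx":0,"ry":0,"rz":0},{"dx":-0.4,"dy":1,"dz":0,"rx":0,"ry":0,"rz":0}])

```text
t: 24.2
tcp_pos: [0.4818, 0.407, 0.238]
tool_rot: [-0.031, 0.965, 0.01, 0.262]
force: [0.4, -0.4, -1.1]
finger_gap: 0.298
gripper_force: 0.0
```

Run:
```python
from h import *
st();T=avg("top",4);S=avg("scene",4)
print("clip origin px pred top/scene", proj("top",H+.031*ax),proj("scene",H+.031*ax))
f=lambda im,x,y:cv2.resize(np.clip((im[y:y+75,x:x+75,::-1]-10)*1.7,0,255).astype(np.uint8),(400,400),interpolation=cv2.INTER_CUBIC)
cv2.imwrite("pics/end.png",np.hstack([f(T,175,165),f(S,390,125)]))
```

```text
t 24.2 tcp [0.4818 0.407  0.238 ] ty [-0.065  0.998  0.003] tz [ 0.505  0.036 -0.862] F [ 0.4 -0.4 -1.1] q [ 0.66  0.43  1.74 -0.53  0.58 -0.59] 0.2982678784922634 0.0
clip origin px pred top/scene [216.50629632 205.17186465] [423.5921046  171.20385159]
```

View pics/end.png

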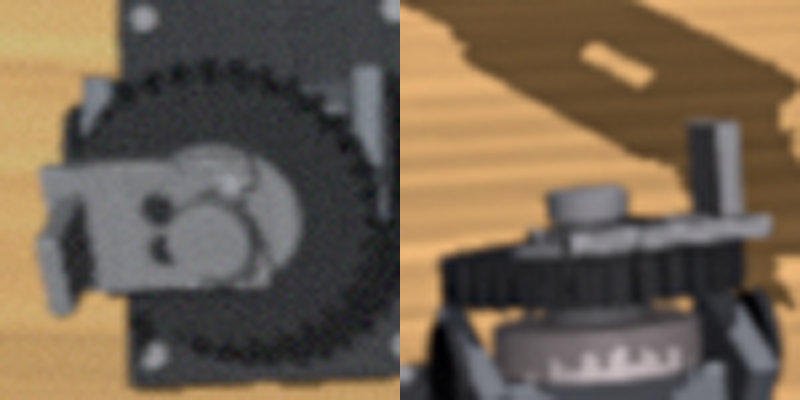

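The picture shows the clip lying flat on the gear, jaws around the spindle under its head (top crop ~(210,240)), tab outward, and the gripper clear.

```bash
python3 -c "
from station import order
print(order.sign_off())"
```

```text
the job is handed in; nothing more can be done
None
```

I pushed the clip into the groove until it met a hard stop (about 27 N), released it, moved the gripper clear, and handed the job in at about 24 s; sign-off gave no verdict.

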